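Close up the tool case

TASK

Close up the tool case: first fold its upright inner flap down flat over the tools, then swing the hinged cover fully shut over it. Just push both with the fingertips on their outer faces, without pinching them or pressing their inner linings, and leave all the loose things, in the case and around it, lying where they are.

Things in the scene. Friction and masses are not known exactly. Their poses are not given: they have to be found in the camera images.
- tool_case: open grey tool case, 140 mm deep (its x), 220 mm wide (its y), 50 mm high, walls 5 mm, fastened to the bench. Origin: centre of its underside; x points to the rear (cover hinge), y to the case's left (flap hinge), z up.
- flap (a joint): angle of the inner flap, rad: 0 = folded down flat over the tools (its stop), about 1.57 = upright, up to 1.9 = leaning outward to the left. Stiff hinge: stays where it is left; needs about 0.5 to 1 N near the free edge all the way down.
- cover (a joint): angle of the cover, rad: 0 = shut flush on the case (its stop), 1.57 = upright, up to 2.0 = leaning back. Stiff hinge: stays where it is left; needs about 1 to 3 N near the free edge all the way.
- flap_hinge (a point): middle of the flap's hinge line, inside the case's left wall, 36.5 mm above the bench; the line runs along the case's x; axes as the case. Fixed to the case. The flap is a bare aluminium leaf, 90 mm along the hinge, 121 mm from the hinge to its free edge, 4 mm thick; when down it runs from the hinge to the case's right (-y) and its outer (then upper) face lies 4 mm above the hinge line, 40.5 mm above the bench.
- flap_edge (a point): middle of the flap's free edge, on its outer face: the face to the left when upright and on top when down. Moves with the flap. The inner face has a thin black rubber lining, 70x90 mm.
- cover_hinge (a point): middle of the cover's hinge line, on the case's rear rim, 50.5 mm above the bench; the line runs along the case's y; axes as the case. Fixed to the case. The cover is a flat grey leaf, 224 mm along the hinge, 146 mm from hinge to front edge; shut, its outer (upper) face lies 7 mm above the hinge line, 57.5 mm above the bench, with a 9 mm lip and two steel tabs hanging over the case's front.
- cover_edge (a point): middle of the cover's free edge, on its outer face: the rear face when open, the top when shut. Moves with the cover. The inner face has a thin black rubber lining, 110x190 mm.
- driver_a: screwdriver with green cap, 20x126x19 mm, lying in the case nearest the flap's hinge. Origin: centre of its underside.
- driver_b: screwdriver with pale cap, 20x126x19 mm, lying in the case beside the other screwdriver. Origin: centre of its underside.
- spudger: flat black prying stick, 12x98x6 mm, lying in the case beside the screwdrivers. Origin: centre of its underside.
- tape: amber tape roll, 53 mm across and 12 mm high, in the case's right compartment. Origin: centre of its underside.
- jar: clear screw jar with black lid, 39 mm across, 36 mm high, loose on the bench left of the case. Origin: centre of its underside.
- swabs: round tin of swabs, 45 mm across, 77 mm high, loose on the bench right of the case. Origin: centre of its underside.
- syringe: pale syringe, 22x108x16 mm, loose on the bench right of the case. Origin: centre of its underside.
- pad: yellow note pad, 74x74x9 mm, loose on the bench farther right. Origin: centre of its underside.

How it is judged:
By the outcome, as a careful person would: the job done as asked, in the order asked, and still so for the second after the job is handed in, with the robot touching nothing.
It also fails if it takes over 48 s, if anything falls off the work surface, if the arm or the gripper's body presses on something with over 40 N, if the wrist force passes 120 N, or if a joint passes its speed limit or range.

ROBOT

A 6-joint arm with a two-finger parallel gripper is mounted at the origin on a cart in front of the work surface, level with it; the furniture and walls round the work are solid. World frame = base frame: x ahead of the robot, y to its left, z up, the work surface at z = 0. Lengths are in mm, angles in rad, forces in N, time in s.
With the tool pointing down it reaches from about 300 to 775 mm from the base axis. Payload 14.6 kg.
Tool frame: the origin (TCP) lies between the finger pads; the fingertips stand 17 mm ahead of it and the grasp point (between the pads) lies 2 mm behind it (manip.tip_reach is the distance from the TCP to the fingertips, in mm); z points along the fingers, y is the line along which they close (so a half turn about z gives the same grasp; the last joint's range is limited). The gripper opens to 94 mm and grips with 3 to 60 N. Pads are 16 mm wide; open, the fingers measure 119 mm over their backs; the gripper's body (75 mm by 177 mm) begins 78 mm behind the grasp point.
Start: joints at [-1.374, 0.3, 1.521, -0, 1.321, -0.067], TCP at [143.406, -530.965, 198.046] pointing down, gripper open.
Joint ranges: [-3.03, 3.03], [-0.79, 2.21], [0.23, 2.52], [-1.04, 4.18], [0, 3.07], [-2.55, 2.55]. Speed limits (rad/s): [2.22, 2.22, 2.57, 3.14, 3.14, 3.14].

INTERFACE

Orientations are given as [roll, pitch, yaw] about the fixed x, y, z axes, in that order (R = Rz(yaw) Ry(pitch) Rx(roll)).
In Python, from cell import manip, viewer gives the robot as it stands.
- The arm moves only by the tool apply_moves, never from a script. Its argument "moves" is a list of rows, each a list of 3 entries, a list of its own where there are three numbers: the shift along the tool's x, y, z each as a share of 0.25 m, from -1 to 1, then the turn, a rotation vector about the tool's x, y, z each as a share of pi rad, from -1 to 1, then the closure, from 0 (fully open) to 1 (shut). In form: [[[dx, dy, dz], [wx, wy, wz], grip], ...]. A call has 1 to 12 rows; each row is the pose to reach, as a shift and turn from the pose commanded when the call began, along the tool's axes at that moment, turning the shorter way round; what a row does not reach only later rows make up. A row lasts 1/12 s, in which the tool goes at most 41.7 mm and 7.16 degrees, less where a joint would pass 70% of its speed; a pose out of reach is approached as far as the arm can. A call with a number of a shift or a turn outside -1 to 1 is refused whole. A call with a gripper value outside its range is refused whole. The fingers move at their own pace and stop on an object; "squeeze" is the grip in N (left out, the last holds). Time passes only in rows, so rows that repeat a pose let the fingers close. It gives the time, the measured TCP pose, the force, the opening and the grip force at its end, in the units of the state.
- manip.read_state(): the state, without advancing time (a new reading comes with each control period).
- viewer.camera(name): name is "scene" or "top" or "wrist"; returns the picture (420x560x3 uint8, blue, green, red); there is no depth.
- viewer.camera_info(name): a dict with "camera_matrix" (3x3 intrinsics, pixels), "k1" (the pictures are not rectified: a ray, as slopes to the right and down, at radius r is drawn at 1 + k1 r^2 times it, then the intrinsics apply), "R" (3x3) and "t" (3): a world point X has camera coordinates R X + t. Camera axes: x right, y down, z forward; pixel columns grow to the right and rows downward; lengths in mm; the calibration is good to about 2 mm. A picture is of the moment at which its call begins: read the wrist's pose just before it. camera_info takes no time and is no camera call; for the wrist camera it gives the pose at the moment of the call.
- manip.sign_off(): hands the job in; it is judged then, once.
The state is a dict: "clock": time; "joints": joint angles; "qd": joint speeds; "effort": joint torques, N m; "eef_pos": TCP position; "eef_rot": TCP orientation; "wrist_force": force on the tool from outside, world axes, zero at the start; "moment": the same for the moment, N m; "finger_gap": finger opening in mm; "finger_force": force on a finger pad.
Only numpy, scipy, OpenCV 4.12 (cv2) and the standard library are available. Lean on these libraries where they do the work, as an engineer would, in place of code of your own. Each camera call takes 0.05 s, during which the arm holds its last target. There are 200 camera calls.

## Working session

There is one attempt and no reset: what is moved stays moved. The work goes in short steps, Python scripts to look and compute and a tool call to move; the robot and the scene stay as the last step left them, time stands still between calls to the robot, and variables do not carry over. Pictures are saved under pics/ and viewed, at most 10 in all, crops included, and the job is handed in when it is done.

Besides the shell and the picture viewer there is one more tool, called after "Request:" by a JSON object that holds its "op" and its "data", one argument or row to a line. apply_moves: Moves the arm, as the interface text tells. Shift numbers are shares of 0.25 m and turn numbers shares of pi rad, none past 1 either way. Its arguments: {"type":"object","properties":{"moves":{"type":"array"},"squeeze":{"type":"number"}},"required":["moves"]}

```bash
mkdir -p pics; ls; python3 - <<'E'
from cell import manip, viewer
import cv2,numpy as np
for n in("scene","top"):
    cv2.imwrite(f"pics/{n}0.png",viewer.camera(n)); i=viewer.camera_info(n); print(n,{k:np.round(v,4).tolist() for k,v in i.items()})
print(manip.read_state())
E
```

```text
pics
scene {'camera_matrix': [[404.4188, 0.0, 271.9169], [0.0, 404.4188, 209.1283], [0.0, 0.0, 1.0]], 'k1': 0.0079, 'R': [[-0.6007, -0.7994, -0.0108], [-0.5579, 0.4289, -0.7105], [0.5726, -0.4208, -0.7036]], 't': [126.2291, 397.8585, 918.8658]}
top {'camera_matrix': [[511.9895, 0.0, 280.2755], [0.0, 511.9895, 210.2906], [0.0, 0.0, 1.0]], 'k1': -0.0259, 'R': [[0.0017, -0.9996, 0.0266], [-0.9879, -0.0058, -0.1549], [0.155, -0.026, -0.9876]], 't': [-210.1221, 472.9806, 1238.8745]}
{'clock': 0.1, 'joints': array([-1.37359991e+00,  3.00388985e-01,  1.52149190e+00, -3.06871327e-05,
        1.32067545e+00, -6.65933013e-02]), 'qd': array([-0.00142656, -0.00221608, -0.00332632, -0.00144474, -0.00120362,
       -0.00042161]), 'effort': array([ 1.46340280e-03, -5.32638502e+01, -3.53279757e+01,  7.09460699e-02,
        2.35438946e-02, -6.11528935e-05]), 'eef_pos': array([ 143.3560451 , -530.75529934,  197.56909735]), 'eef_rot': array([-3.14062913e+00, -3.44681604e-05,  2.63797308e-01]), 'wrist_force': array([ 0.27223686, -0.53591231,  0.98689512]), 'moment': array([ 0.01803758, -0.00081861, -0.00192985]), 'finger_force': 0.0, 'finger_gap': 93.9696548315005}
```

View pics/scene0.png

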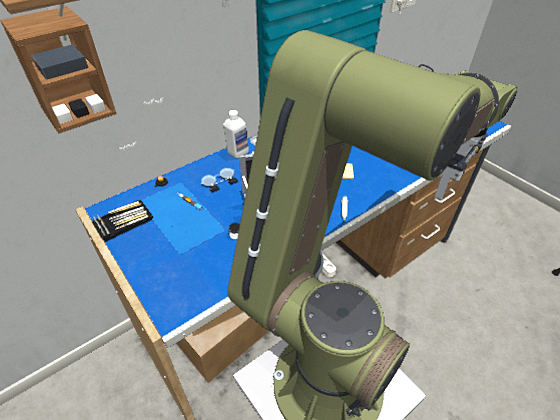

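View pics/top0.png

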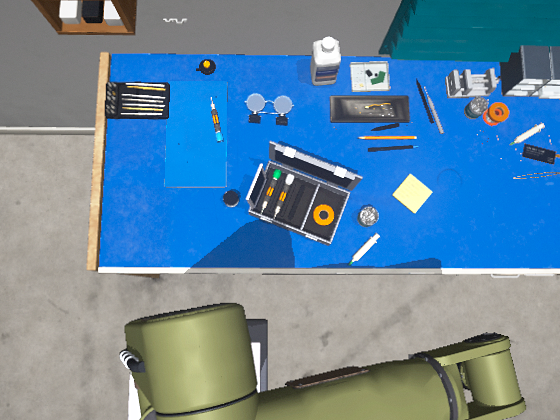

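The top view shows the case near pixel (300,200), the flap at its left at (257,185), the cover at the rear at (315,167), the jar at (231,198) and the tin at (368,215). I'll enlarge that area.

```bash
python3 - <<'E'
import cv2
a=cv2.imread("pics/top0.png")[130:260,210:390]
cv2.imwrite("pics/c0.png",cv2.resize(a,None,fx=4.4,fy=4.4,interpolation=cv2.INTER_CUBIC))
E
```

```text
(no output)
```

View pics/c0.png

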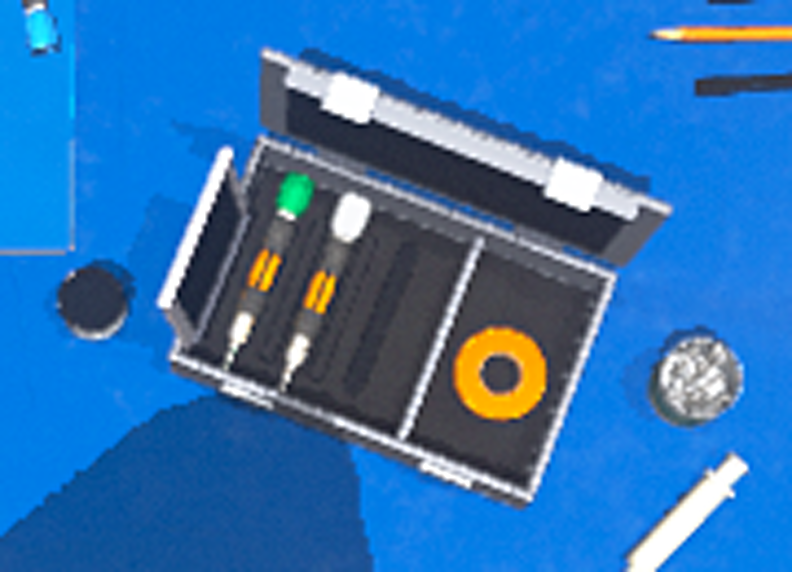

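The enlarged crop shows:
- **Case rim corners:** (262,140), (172,358), (530,500) and (614,275).
- **Cover free edge:** (265,50) to (668,210), leaning back slightly.
- **Flap edge:** (228,150) to (165,305).
- **Jar lid:** (93,300).
- **Tin top:** (700,378).

```bash
cat >h.py <<'E'
import numpy as np,cv2
from scipy.optimize import least_squares
from scipy.spatial.transform import Rotation as Ro
from cell import manip,viewer
def proj(X,i):
    d=np.array([i["k1"],0,0,0,0.]);X=np.atleast_2d(X).astype(float)
    return cv2.projectPoints(X,cv2.Rodrigues(np.array(i["R"]))[0],np.array(i["t"],float),np.array(i["camera_matrix"]),d)[0][:,0]
def unproj(p,z,i):
    d=np.array([i["k1"],0,0,0,0.])
    s=cv2.undistortPoints(np.array([[p]],float),np.array(i["camera_matrix"]),d)[0,0]
    R=np.array(i["R"]);r=R.T@np.r_[s,1];c=-R.T@np.array(i["t"])
    return c+r*(z-c[2])/r[2]
def w(c,P): # case->world, c=(x,y,yaw)
    return Ro.from_euler('z',c[2]).apply(np.atleast_2d(P))+[c[0],c[1],0]
# flap point: s along x, r from hinge, outer offset o
def flap(q,s,r,o=4): # hinge y approx 105
    return [s,105-r*np.cos(q)+o*np.sin(q),36.5+r*np.sin(q)+o*np.cos(q)]
def cover(q,s,r,o=7):
    return [70-r*np.cos(q)+o*np.sin(q),s,50.5+r*np.sin(q)+o*np.cos(q)]
E
python3 - <<'E'
from h import *
i=viewer.camera_info("top")
f=lambda p:(np.array(p)+.5)/4.4-.5+[210,130]
rim=f([[262,140],[172,358],[530,500],[614,275]])
cp=[[70,110,50],[-70,110,50],[-70,-110,50],[70,-110,50]]
x0=unproj(rim.mean(0),50,i)
s=least_squares(lambda c:(proj(w(c,cp),i)-rim).ravel(),[x0[0],x0[1],-.35]);c=s.x;print(c,s.fun.round(2))
fe=f([[228,150],[165,305]]);ce=f([[265,50],[668,210]])
s=least_squares(lambda v:(proj(w(c,[flap(v[0],45+v[1],121),flap(v[0],-45+v[1],121)]),i)-fe).ravel(),[1.57,0]);print("flap",s.x,s.fun)
s=least_squares(lambda v:(proj(w(c,[cover(v[0],112,146),cover(v[0],-112,146)]),i)-ce).ravel(),[1.57]);print("cover",s.x,s.fun)
j=unproj(f([93,300]),36,i);t=unproj(f([700,378]),77,i);print("jar",j,"tin",t)
inv=lambda P:Ro.from_euler('z',-c[2]).apply(P-np.r_[c[:2],0])
print(inv(j),inv(t))
E
```

```text
[ 4.94156517e+02 -2.55238790e+02 -3.71897310e-01] [-0.68 -1.19 -1.09  0.42  0.65  0.75  1.12 -0.08]
flap [  1.5961011  -13.67669817] [ 0.19136156 -0.32469336 -0.18993443  0.3156977 ]
cover [1.56368018] [-0.9516106   0.05355372  1.26758916  0.02765759]
jar [505.33791852 -84.12353682  36.        ] tin [ 456.28647143 -422.57343272   77.        ]
[-51.76345692 163.48087997  36.        ] [  25.52544726 -169.65693204   77.        ]
```

```bash
cat >>h.py <<'E'
C=np.array([494.16,-255.24,-0.3719])
def shares(pts):  # pts: TCP targets in case frame -> shift shares, turn share
    s=manip.read_state();R=Ro.from_euler('xyz',s["eef_rot"])
    G=Ro.from_euler('xyz',[np.pi,0,C[2]])
    print("turn",((R.inv()*G).as_rotvec()/np.pi).round(4))
    inv=Ro.from_euler('z',-C[2]).apply(s["eef_pos"]-np.r_[C[:2],0])
    print("tcp in case",inv.round(1),"F",s["wrist_force"].round(1),"gap",round(s["finger_gap"],1),"t",s["clock"])
    for p in pts: print(np.round(p,1),(R.inv().apply(w(C,p)[0]-s["eef_pos"])/250).round(4).tolist())
def flap_tcp(q,r=105,s=-20): return np.array(flap(q,s,r))+[0,12.5,17]
def cover_tcp(q,r=125,s=0): return np.array(cover(q,s,r))+[8,0,17]
E
python3 - <<'E'
from h import *
P=Ro.from_euler('z',-C[2]).apply(np.array([143.4,-531,280])-np.r_[C[:2],0])
E=np.array([-20,140,280])
shares([P,P+(E-P)*.4,P+(E-P)*.7,E])
E
```

```text
turn [-3.000e-04  1.000e-04  2.023e-01]
tcp in case [-226.7 -384.2  197.6] F [ 0.3 -0.5  1. ] gap 94.0 t 0.1
[-226.6 -384.4  280. ] [-0.0001, 0.0007, -0.3297]
[-143.9 -174.6  280. ] [0.764, -0.4782, -0.3292]
[-82.  -17.3 280. ] [1.3371, -0.8373, -0.3289]
[-20 140 280] [1.9102, -1.1965, -0.3285]
```

Request:
{"op": "apply_moves", "data": {
  "moves": [
    [[0, 0, -0.33], [0, 0, 0], 1],
    [[0, 0, -0.33], [0, 0, 0], 1],
    [[0.2, -0.12, -0.33], [0, 0, 0.04], 1],
    [[0.4, -0.25, -0.33], [0, 0, 0.08], 1],
    [[0.6, -0.38, -0.33], [0, 0, 0.12], 1],
    [[0.76, -0.48, -0.33], [0, 0, 0.16], 1],
    [[0.9, -0.56, -0.33], [0, 0, 0.2], 1],
    [[0.96, -0.6, -0.33], [0, 0, 0.2023], 1],
    [[0.96, -0.6, -0.33], [0, 0, 0.2023], 1],
    [[0.96, -0.6, -0.33], [0, 0, 0.2023], 1]
  ]
}}

```text
clock: 0.93
eef_pos: [338.7, -319.9, 280.6]
eef_rot: [-3.141, -0.0, -0.368]
wrist_force: [0.2, -0.8, -0.3]
finger_gap: 30.7
finger_force: 0.0
```

```bash
python3 - <<'E'
from h import *
shares([[-20,140,280],[-20,150,280],[-20,150,200],flap_tcp(1.596)+[0,20,0]])
E
```

```text
turn [-0.0003 -0.0001  0.0011]
tcp in case [-121.3 -116.7  280.6] F [ 0.2 -0.8 -0.3] gap 30.7 t 0.9333
[-20 140 280] [0.4089, -1.0255, 0.0033]
[-20 150 280] [0.409, -1.0655, 0.0033]
[-20 150 200] [0.4089, -1.0652, 0.3233]
[-20.  144.1 158.4] [0.4088, -1.0416, 0.4898]
```

Request:
{"op": "apply_moves", "data": {
  "moves": [
    [[0.06, -0.15, 0], [0, 0, 0], 1],
    [[0.12, -0.3, 0], [0, 0, 0], 1],
    [[0.18, -0.45, 0], [0, 0, 0], 1],
    [[0.24, -0.6, 0], [0, 0, 0], 1],
    [[0.3, -0.75, 0], [0, 0, 0], 1],
    [[0.36, -0.9, 0], [0, 0, 0], 1],
    [[0.41, -1.0, 0], [0, 0, 0], 1],
    [[0.41, -1.0, 0], [0, 0, 0], 1],
    [[0.41, -1.0, 0], [0, 0, 0], 1],
    [[0.41, -1.0, 0], [0, 0, 0], 1]
  ]
}}

```text
clock: 1.77
eef_pos: [521.8, -128.5, 280.3]
eef_rot: [3.141, 0.001, -0.372]
wrist_force: [-0.3, -0.6, -0.1]
finger_gap: 0.3
finger_force: 0.0
```

```bash
python3 - <<'E'
from h import *
i=viewer.camera_info("wrist")
a=viewer.camera("wrist");cv2.imwrite("pics/w1.png",a)
np.save("pics/w1.npy",np.array([i],dtype=object),allow_pickle=True)
for n,p in dict(f1=flap(1.596,31,121),f2=flap(1.596,-59,121),c1=cover(1.564,112,146),rim_fl=[-70,110,50],rim_rl=[70,110,50]).items(): print(n,proj(w(C,p),i)[0].round())
shares([[-20,150,200],flap_tcp(1.596)+[0,20,0]])
E
```

```text
f1 [296. 150.]
f2 [295. 232.]
c1 [299. 101.]
rim_fl [292. 214.]
rim_rl [293. 114.]
turn [ 0.0001  0.0001 -0.0002]
tcp in case [-20.3 127.8 280.5] F [ 0.4 -0.1  0.5] gap 0.6 t 1.8167
[-20 150 200] [0.0012, -0.0889, 0.3219]
[-20.  144.1 158.4] [0.0012, -0.0655, 0.4884]
```

View pics/w1.png

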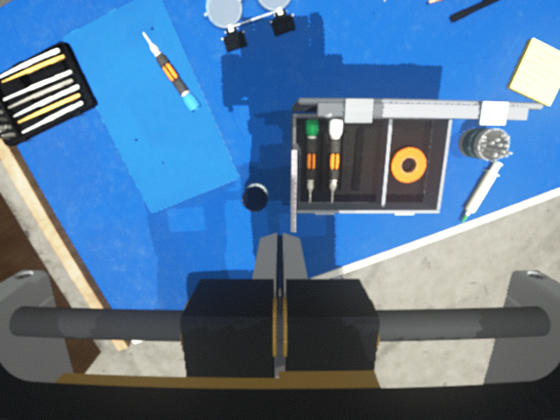

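The wrist view matches the model. The flap edge is at column 292–298, rows 149–231, and the cover's left end is at (300,100). Next I'll go down to the left of the flap.

Request:
{"op": "apply_moves", "data": {
  "moves": [
    [[0, -0.09, 0], [0, 0, 0], 1],
    [[0, -0.09, 0.1], [0, 0, 0], 1],
    [[0, -0.09, 0.22], [0, 0, 0], 1],
    [[0, -0.09, 0.34], [0, 0, 0], 1],
    [[0, -0.09, 0.44], [0, 0, 0], 1],
    [[0, -0.09, 0.49], [0, 0, 0], 1],
    [[0, -0.09, 0.49], [0, 0, 0], 1],
    [[0, -0.09, 0.49], [0, 0, 0], 1]
  ]
}}

```text
clock: 2.48
eef_pos: [530.1, -107.8, 158.5]
eef_rot: [3.142, 0.0, -0.373]
wrist_force: [0.5, 0.3, 0.2]
finger_gap: 0.4
finger_force: 0.0
```

```bash
python3 - <<'E'
from h import *
shares([flap_tcp(q) for q in (1.57,1.45,1.3,1.15,1.0,.85,.7,.55,.4,.3,.2,.1,.05,0)])
E
```

```text
turn [ 0.      0.     -0.0004]
tcp in case [-20.1 150.4 158.5] F [0.5 0.3 0.2] gap 0.4 t 2.4833
[-20.  121.4 158.5] [0.0005, 0.1158, -0.0001]
[-20.  108.8 158.2] [0.0006, 0.1662, 0.0011]
[-20.   93.3 155.7] [0.0006, 0.2284, 0.011]
[-20.   78.3 151. ] [0.0007, 0.2885, 0.0301]
[-20.   64.1 144. ] [0.0008, 0.345, 0.0579]
[-20.   51.2 135. ] [0.0008, 0.3967, 0.0939]
[-20.   39.8 124.2] [0.0009, 0.4424, 0.1371]
[-20.   30.1 111.8] [0.001, 0.4812, 0.1868]
[-20.   22.3  98.1] [0.001, 0.5121, 0.2417]
[-20.   18.4  88.4] [0.001, 0.528, 0.2806]
[-20.   15.4  78.3] [0.0011, 0.5399, 0.3208]
[-20.   13.4  68. ] [0.0011, 0.5478, 0.3621]
[-20.   12.8  62.7] [0.0011, 0.5502, 0.383]
[-20.   12.5  57.5] [0.0011, 0.5515, 0.404]
```

Request:
{"op": "apply_moves", "data": {
  "moves": [
    [[0, 0.06, 0], [0, 0, 0], 1],
    [[0, 0.115, 0], [0, 0, 0], 1],
    [[0, 0.166, 0.001], [0, 0, 0], 1],
    [[0, 0.228, 0.011], [0, 0, 0], 1],
    [[0, 0.289, 0.03], [0, 0, 0], 1],
    [[0, 0.345, 0.058], [0, 0, 0], 1],
    [[0, 0.397, 0.094], [0, 0, 0], 1],
    [[0, 0.442, 0.137], [0, 0, 0], 1],
    [[0, 0.481, 0.187], [0, 0, 0], 1],
    [[0, 0.512, 0.242], [0, 0, 0], 1],
    [[0, 0.528, 0.281], [0, 0, 0], 1],
    [[0, 0.54, 0.321], [0, 0, 0], 1]
  ]
}}

```text
clock: 3.48
eef_pos: [481.1, -233.3, 77.0]
eef_rot: [-3.142, 0.0, -0.372]
wrist_force: [1.4, 0.0, -0.3]
finger_gap: 0.5
finger_force: 0.0
```

```bash
python3 - <<'E'
from h import *
i=viewer.camera_info("wrist")
a=viewer.camera("wrist");cv2.imwrite("pics/w2.png",a)
shares([flap_tcp(q) for q in (.15,.1,.05,0)])
E
```

```text
turn [-0.0001  0.0008 -0.0001]
tcp in case [-20.9  15.7  75.2] F [-0.6  0.5 -0.9] gap 0.7 t 3.5333
[-20.   14.3  73.1] [0.0037, 0.0058, 0.0081]
[-20.   13.4  68. ] [0.0037, 0.0092, 0.0288]
[-20.   12.8  62.7] [0.0038, 0.0116, 0.0497]
[-20.   12.5  57.5] [0.0038, 0.0129, 0.0707]
```

View pics/w2.png

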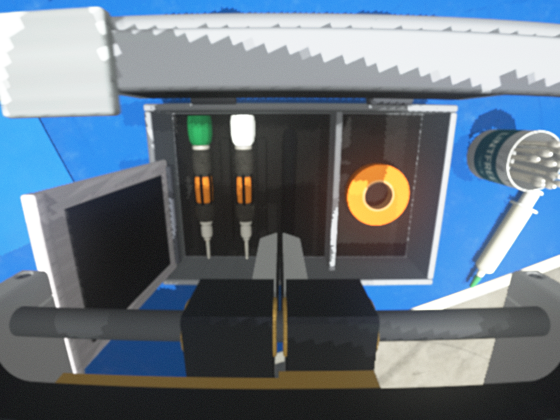

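The flap did not follow. It is still standing on the left, with its edge from about (32,197) to (75,365) and its inner lining visible. I'll fit its present angle before moving.

```bash
python3 - <<'E'
from h import *
i=viewer.camera_info("wrist");print("cam in case",Ro.from_euler('z',-C[2]).apply(-np.array(i["R"]).T@i["t"]-np.r_[C[:2],0]).round())
for q in (1.2,1.4,1.6,1.75,1.9):
  print(q,[proj(w(C,flap(q,s,r,o)),i)[0].round().tolist() for s,r,o in ((31,121,4),(-59,121,4),(31,121,0),(-59,121,0),(31,5,0),(-59,5,0))])
print([proj(w(C,p),i)[0].round().tolist() for p in ([70,110,50],[70,-110,50],[-70,110,50],[-70,-110,50])])
print("tip",proj(w(C,[-20.9,15.7,58]),i)[0].round())
a=cv2.imread("pics/w2.png")[130:400,0:300]
cv2.imwrite("pics/c2.png",cv2.resize(a,None,fx=2.2,fy=2.2,interpolation=cv2.INTER_CUBIC))
E
```

```text
cam in case [ 55.  16. 262.]
1.2 [[154.0, 190.0], [177.0, 376.0], [165.0, 189.0], [186.0, 374.0], [163.0, 159.0], [174.0, 269.0]]
1.4 [[86.0, 194.0], [123.0, 385.0], [97.0, 193.0], [132.0, 384.0], [162.0, 159.0], [173.0, 269.0]]
1.6 [[24.0, 195.0], [72.0, 384.0], [34.0, 195.0], [80.0, 384.0], [160.0, 159.0], [172.0, 269.0]]
1.75 [[-12.0, 193.0], [40.0, 378.0], [-5.0, 194.0], [47.0, 379.0], [159.0, 159.0], [171.0, 269.0]]
1.9 [[-38.0, 191.0], [15.0, 368.0], [-33.0, 191.0], [20.0, 370.0], [158.0, 159.0], [170.0, 269.0]]
[[143.0, 103.0], [462.0, 104.0], [164.0, 286.0], [435.0, 285.0]]
tip [280. 232.]
```

View pics/c2.png

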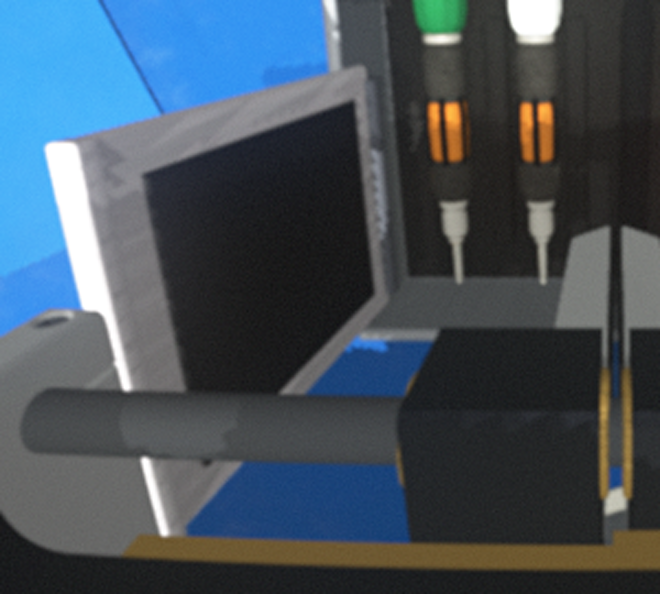

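Request:
{"op": "apply_moves", "data": {
  "moves": [
    [[0, 0, -0.15], [0, 0, 0], 1],
    [[0, 0, -0.3], [0, 0, 0], 1],
    [[0, 0, -0.45], [0, 0, 0], 1],
    [[0, 0, -0.6], [0, 0, 0], 1],
    [[0, 0, -0.75], [0, 0, 0], 1],
    [[0, -0.1, -0.82], [0, 0, 0], 1],
    [[0, -0.25, -0.82], [0, 0, 0], 1],
    [[0, -0.4, -0.82], [0, 0, 0], 1],
    [[0, -0.448, -0.82], [0, 0, 0], 1],
    [[0, -0.448, -0.82], [0, 0, 0], 1],
    [[0, -0.448, -0.82], [0, 0, 0], 1]
  ]
}}

```text
clock: 4.45
eef_pos: [522.2, -128.2, 282.8]
eef_rot: [3.141, -0.0, -0.37]
wrist_force: [0.4, -0.6, -0.6]
finger_gap: 0.4
finger_force: 0.0
```

```bash
python3 - <<'E'
from h import *
i=viewer.camera_info("wrist");b=viewer.camera("wrist");a=cv2.imread("pics/w1.png")
d=cv2.absdiff(a,b).max(2);d[230:]=0
print("diff>60 px",(d>60).sum())
cv2.imwrite("pics/w3.png",np.vstack([cv2.resize(x[60:240,200:480],None,fx=1.6,fy=1.6) for x in(a,b)]))
shares([[-20,150,280],flap_tcp(1.57)+[0,29,0]])
E
```

```text
diff>60 px 3179
turn [0.0001 0.     0.0001]
tcp in case [-20.  127.8 282.8] F [ 0.5 -0.4  0.2] gap 0.6 t 4.5
[-20 150 280] [0.0002, -0.0887, 0.011]
[-20.  150.4 158.5] [0.0002, -0.0905, 0.497]
```

View pics/w3.png

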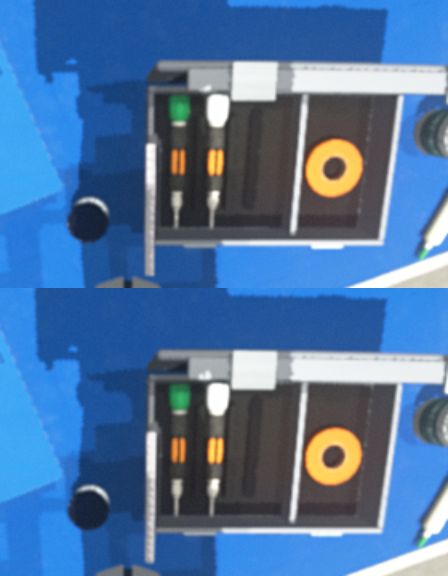

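```bash
python3 - <<'E'
from h import *
print([ (n,getattr(manip,n)) for n in dir(manip) if not n.startswith('_')])
i=viewer.camera_info("wrist");a=cv2.imread("pics/w1.png")
s=manip.read_state();p=s["eef_pos"]
for d in (0,17,30): print(d,proj(p-[0,0,d],i)[0].round(1))
E
```

```text
[('Unreachable', <class 'cell.Unreachable'>), ('read_state', <function make.<locals>.<lambda> at 0x7f7fbba063e0>), ('sign_off', <function connect.<locals>.done at 0x7f7fbba05940>), ('tip_reach', 17.0)]
0 [280.5 241.4]
17 [280.4 232.6]
30 [280.4 226.7]
```

Request:
{"op": "apply_moves", "data": {
  "moves": [
    [[0, -0.09, 0], [0, 0, 0], 1],
    [[0, -0.09, 0.12], [0, 0, 0], 1],
    [[0, -0.09, 0.25], [0, 0, 0], 1],
    [[0, -0.09, 0.37], [0, 0, 0], 1],
    [[0, -0.09, 0.48], [0, 0, 0], 1],
    [[0, -0.09, 0.53], [0, 0, 0], 1],
    [[0, -0.09, 0.53], [0, 0, 0], 1],
    [[0, -0.05, 0.53], [0, 0, 0], 1],
    [[0, -0.01, 0.53], [0, 0, 0], 1],
    [[0, 0.01, 0.53], [0, 0, 0], 1],
    [[0, 0.025, 0.53], [0, 0, 0], 1],
    [[0, 0.025, 0.53], [0, 0, 0], 1]
  ]
}}

```text
clock: 5.5
eef_pos: [519.8, -135.3, 151.1]
eef_rot: [3.142, -0.001, -0.373]
wrist_force: [0.0, -0.4, -0.1]
finger_gap: 0.6
finger_force: 0.0
```

```bash
python3 - <<'E'
from h import *
shares([flap_tcp(1.4,97)])
cv2.imwrite("pics/w4.png",viewer.camera("wrist"))
shares([])
E
```

```text
turn [ 0.     -0.0004 -0.0003]
tcp in case [-19.7 121.1 151.1] F [ 0.  -0.4 -0.1] gap 0.6 t 5.5
[-20.  105.  149.8] [-0.001, 0.0644, 0.0053]
turn [-0.     -0.0003 -0.0002]
tcp in case [-19.8 121.6 150.9] F [-0.1 -1.1  0. ] gap 0.5 t 5.55
```

Request:
{"op": "apply_moves", "data": {
  "moves": [
    [[0, 0.03, 0], [0, 0, 0], 1],
    [[0, 0.06, 0.005], [0, 0, 0], 1],
    [[0, 0.09, 0.007], [0, 0, 0], 1],
    [[0, 0.12, 0.01], [0, 0, 0], 1],
    [[0, 0.12, 0.01], [0, 0, 0], 1]
  ]
}}

```text
clock: 5.97
eef_pos: [508.9, -163.7, 149.7]
eef_rot: [3.141, -0.002, -0.372]
wrist_force: [-6.8, 0.8, 17.8]
finger_gap: 0.5
finger_force: 9.0
```

```bash
python3 - <<'E'
from h import *
i=viewer.camera_info("wrist");b=viewer.camera("wrist");a=cv2.imread("pics/w4.png")
cv2.imwrite("pics/w5.png",np.hstack([a[100:420,80:480],b[100:420,80:480]]))
shares([])
for q in (1.2,1.3,1.6): print(q,[proj(w(C,flap(q,s,121)),i)[0].round().tolist() for s in(31,-55)])
E
```

```text
turn [ 0.0002 -0.0007 -0.0001]
tcp in case [-19.6  91.  149.7] F [-6.   0.8 17.9] gap 0.5 t 6.0167
1.2 [[322.0, 167.0], [317.0, 289.0]]
1.3 [[304.0, 167.0], [301.0, 291.0]]
1.6 [[244.0, 168.0], [248.0, 294.0]]
```

View pics/w5.png

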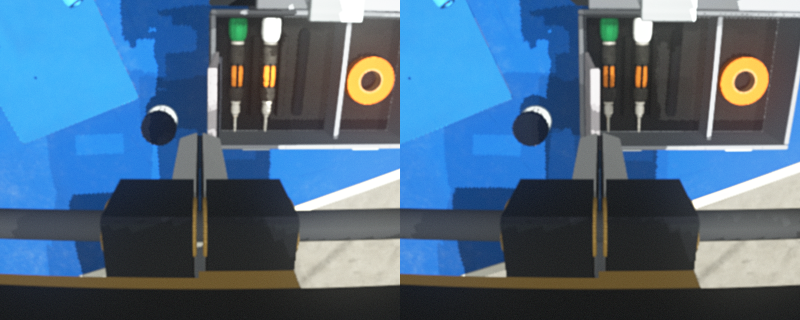

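The right panel shows the flap edge near column 272, so the flap has only moved to about 1.45. The force is +18 N up and 6 N along case −x, which a flap push would not give. The measured moment should show where the contact is.

```bash
python3 - <<'E'
from h import *
Ms=[];Fs=[]
s=manip.read_state();F=s["wrist_force"];M=s["moment"];p=s["eef_pos"]
print(F.round(2),M.round(3),s["effort"].round(2),s["joints"].round(3),s["finger_force"])
inv=Ro.from_euler('z',-C[2]).apply
Fc=inv(F);Mc=inv(M);print("case F",Fc,"M",Mc)
r0=np.cross(Fc,Mc*1000)/(Fc@Fc);u=Fc/np.linalg.norm(Fc)
print("line of action rel. to moment origin",r0.round(1),"dir",u.round(2), "tcp z",p[2])
E
```

```text
[-6.04  0.79 17.92] [ 0.184  1.374 -0.023] [  0.23 -42.89 -29.4    0.53  -1.83  -0.14] [-3.790e-01  3.090e-01  1.626e+00 -1.000e-03  1.205e+00  1.564e+00] 9.047147445380688
case F [-5.91133733 -1.45961901 17.91749311] M [-0.32754597  1.34717379 -0.02302555]
line of action rel. to moment origin [-67.3 -16.8 -23.6] dir [-0.31 -0.08  0.95] tcp z 149.6914080773436
```

Request:
{"op": "apply_moves", "data": {
  "moves": [
    [[0, 0, -0.03], [0, 0, 0], 1],
    [[0, 0, -0.06], [0, 0, 0], 1],
    [[0, 0, -0.06], [0, 0, 0], 1]
  ]
}}

```text
clock: 6.27
eef_pos: [509.4, -162.5, 164.3]
eef_rot: [-3.142, -0.002, -0.372]
wrist_force: [-0.8, -0.0, 0.1]
finger_gap: 0.3
finger_force: 0.0
```

```bash
python3 - <<'E'
from h import *
a=cv2.imread("pics/w2.png")
b=viewer.camera("wrist")
cv2.imwrite("pics/w6.png",cv2.resize(b[130:330,180:400],None,fx=2.7,fy=2.7,interpolation=cv2.INTER_CUBIC))
s=manip.read_state();print(s["finger_force"]);shares([])
i=viewer.camera_info("wrist")
for q in (1.3,1.4,1.5,1.6): print(q,[((proj(w(C,flap(q,s,121)),i)[0]-[180,130])*2.7).round().tolist() for s in(31,-55)])
E
```

```text
0.0
turn [-0.     -0.0005  0.0001]
tcp in case [-19.7  92.  163.5] F [-0.1 -0.  -0.3] gap 0.5 t 6.3167
1.3 [[335.0, 93.0], [328.0, 408.0]]
1.4 [[287.0, 94.0], [285.0, 413.0]]
1.5 [[236.0, 94.0], [240.0, 415.0]]
1.6 [[186.0, 94.0], [195.0, 414.0]]
```

View pics/w6.png

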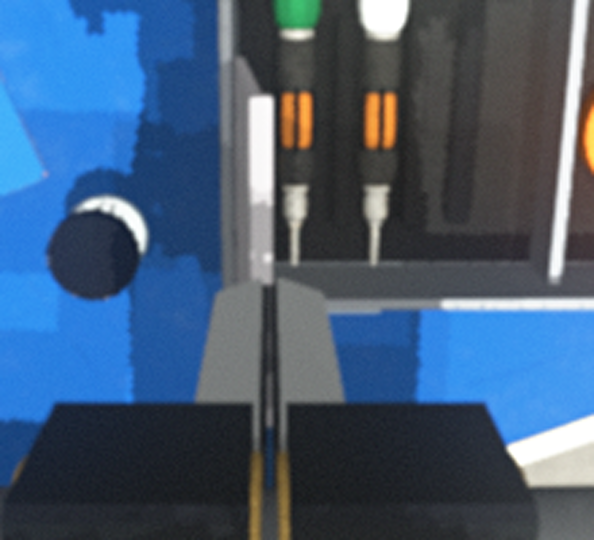

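The flap edge is at about column 250–275 (q about 1.46), and the contact vanished once the tip was raised to 147. So the tip was effectively riding over the flap's edge. I'll retry from the outside, pushing lower on the face and in small steps.

Request:
{"op": "apply_moves", "data": {
  "moves": [
    [[0, 0, -0.1], [0, 0, 0], 1],
    [[0, 0, -0.17], [0, 0, 0], 1],
    [[0, -0.12, -0.17], [0, 0, 0], 1],
    [[0, -0.23, -0.17], [0, 0, 0], 1],
    [[0, -0.23, -0.17], [0, 0, 0], 1],
    [[0, -0.23, -0.02], [0, 0, 0], 1],
    [[0, -0.23, 0.1], [0, 0, 0], 1],
    [[0, -0.23, 0.155], [0, 0, 0], 1],
    [[0, -0.23, 0.155], [0, 0, 0], 1],
    [[0, -0.17, 0.155], [0, 0, 0], 1],
    [[0, -0.12, 0.155], [0, 0, 0], 1],
    [[0, -0.12, 0.155], [0, 0, 0], 1]
  ]
}}

```text
clock: 7.32
eef_pos: [519.6, -136.0, 125.0]
eef_rot: [3.141, -0.001, -0.373]
wrist_force: [0.4, 0.6, -0.1]
finger_gap: 0.6
finger_force: 0.0
```

Request:
{"op": "apply_moves", "data": {
  "moves": [
    [[0, 0.02, 0], [0, 0, 0], 1],
    [[0, 0.04, 0], [0, 0, 0], 1],
    [[0, 0.06, 0], [0, 0, 0], 1],
    [[0, 0.08, 0], [0, 0, 0], 1]
  ]
}}

```text
clock: 7.65
eef_pos: [512.6, -153.0, 124.2]
eef_rot: [-3.141, -0.0, -0.372]
wrist_force: [0.4, 1.4, -0.8]
finger_gap: 0.6
finger_force: 0.4
```

```bash
python3 - <<'E'
from h import *
b=viewer.camera("wrist");cv2.imwrite("pics/w7.png",b)
i=viewer.camera_info("wrist");shares([])
s=manip.read_state();print("ff",s["finger_force"],"case F",Ro.from_euler('z',-C[2]).apply(s["wrist_force"]).round(2))
g=b.astype(int)
# edge strip: bright grey pixels (low saturation) on rows through flap edge
for r in (185,200,215): print(r,["%d:%d,%d,%d"%(c,*b[r,c]) for c in range(240,330,6)])
for q in (1.0,1.2,1.3,1.4,1.5,1.6): print(q,[proj(w(C,flap(q,s,121,o)),i)[0].round().tolist() for s,o in((20,4),(20,0),(-10,4))])
E
```

```text
turn [ 0.     -0.0001 -0.    ]
tcp in case [-20.  101.2 124.2] F [-0.1 -0.8  0. ] gap 0.4 t 7.7
ff 0.11111276631709188 case F [ 0.23 -0.82  0.02]
185 ['240:111,65,27', '246:108,61,26', '252:105,60,23', '258:104,60,28', '264:106,62,33', '270:106,92,81', '276:101,97,98', '282:121,118,121', '288:120,118,120', '294:119,117,118', '300:122,123,124', '306:126,125,128', '312:247,248,249', '318:149,151,153', '324:44,47,47']
200 ['240:110,61,26', '246:107,60,26', '252:105,59,25', '258:106,61,30', '264:108,63,31', '270:95,79,69', '276:100,97,96', '282:118,116,117', '288:116,115,115', '294:122,122,124', '300:122,122,123', '306:136,135,139', '312:247,247,249', '318:134,135,140', '324:41,43,44']
215 ['240:112,65,31', '246:139,79,35', '252:133,77,38', '258:106,61,33', '264:106,62,30', '270:98,80,68', '276:100,97,97', '282:114,111,113', '288:119,118,121', '294:118,116,119', '300:119,118,119', '306:141,142,144', '312:234,235,237', '318:58,58,58', '324:45,46,45']
1.0 [[380.0, 188.0], [384.0, 187.0], [375.0, 236.0]]
1.2 [[346.0, 192.0], [352.0, 191.0], [343.0, 243.0]]
1.3 [[326.0, 193.0], [333.0, 193.0], [324.0, 245.0]]
1.4 [[305.0, 194.0], [312.0, 194.0], [304.0, 246.0]]
1.5 [[282.0, 195.0], [290.0, 195.0], [282.0, 247.0]]
1.6 [[259.0, 195.0], [267.0, 195.0], [260.0, 247.0]]
```

Contact is working now: the edge strip at columns 308–320 gives q of about 1.38, down from 1.46. I'll continue along an arc lower on the face.

```bash
cat >>h.py <<'E'
def ft(q,r=82,s=-20): return np.array(flap(q,s,r))+[0,6,17]
E
python3 - <<'E'
from h import *
shares([ft(q) for q in (1.3,1.2,1.1,1.0,.9,.8,.7,.6,.5,.4,.3,.2,.1,0)])
E
```

```text
turn [ 0.     -0.0001 -0.    ]
tcp in case [-20.  101.2 124.2] F [-0.1 -0.8  0. ] gap 0.4 t 7.7
[-20.   92.9 133.6] [0.0001, 0.033, -0.0377]
[-20.   85.  131.4] [0.0001, 0.0646, -0.0288]
[-20.   77.4 128.4] [0.0001, 0.0952, -0.0169]
[-20.   70.1 124.7] [0.0001, 0.1245, -0.002]
[-20.   63.2 120.2] [0.0001, 0.1521, 0.0158]
[-20.   56.7 115.1] [0.0001, 0.1777, 0.0362]
[-20.   50.9 109.4] [0.0001, 0.2013, 0.0591]
[-20.   45.6 103.1] [0.0001, 0.2224, 0.0843]
[-20.   41.   96.3] [0.0001, 0.2409, 0.1114]
[-20.   37.   89.1] [0.0001, 0.2566, 0.1402]
[-20.   33.8  81.6] [0.0001, 0.2693, 0.1705]
[-20.   31.4  73.7] [0.0, 0.279, 0.2018]
[-20.   29.8  65.7] [0.0, 0.2855, 0.234]
[-20.   29.   57.5] [0.0, 0.2887, 0.2667]
```

Request:
{"op": "apply_moves", "data": {
  "moves": [
    [[0, 0.03, 0], [0, 0, 0], 1],
    [[0, 0.06, 0], [0, 0, 0], 1],
    [[0, 0.09, 0], [0, 0, 0], 1],
    [[0, 0.12, 0.002], [0, 0, 0], 1],
    [[0, 0.152, 0.016], [0, 0, 0], 1],
    [[0, 0.178, 0.036], [0, 0, 0], 1],
    [[0, 0.201, 0.059], [0, 0, 0], 1],
    [[0, 0.222, 0.084], [0, 0, 0], 1],
    [[0, 0.222, 0.084], [0, 0, 0], 1]
  ]
}}

```text
clock: 8.45
eef_pos: [491.5, -205.1, 101.4]
eef_rot: [-3.142, 0.002, -0.373]
wrist_force: [-0.5, -0.3, -1.0]
finger_gap: 0.3
finger_force: 0.0
```

```bash
cat >>h.py <<'E'
def strip(name):
    b=viewer.camera("wrist");cv2.imwrite("pics/%s.png"%name,b);i=viewer.camera_info("wrist")
    s=manip.read_state();print("ff",round(s["finger_force"],2),"case F",Ro.from_euler('z',-C[2]).apply(s["wrist_force"]).round(2))
    return b,i
E
python3 - <<'E'
from h import *
b,i=strip("w8")
for q in (1,.8,.6,.4,.2,0):
  p,p0,pi=[proj(w(C,flap(q,20,r,o)),i)[0].round() for r,o in((121,4),(121,0),(60,4))]
  print(q,p.tolist(),p0.tolist(),"mid",b[int(pi[1]),int(pi[0])])
for x in (20,10): 
  r=int(proj(w(C,flap(.6,x,121)),i)[0][1]);print(r,["%d:%d,%d,%d"%(c,*b[r,c]) for c in range(150,480,10)])
shares([ft(q) for q in (.5,.4,.3,.2,.1,0)])
E
```

```text
ff 0.0 case F [-0.47 -0.2  -0.23]
1 [287.0, 196.0] [293.0, 195.0] mid [198 197 201]
0.8 [321.0, 190.0] [325.0, 189.0] mid [196 198 199]
0.6 [343.0, 184.0] [346.0, 183.0] mid [198 199 203]
0.4 [355.0, 178.0] [356.0, 177.0] mid [206 204 208]
0.2 [358.0, 173.0] [358.0, 172.0] mid [199 200 203]
0 [354.0, 168.0] [353.0, 168.0] mid [202 202 207]
184 ['150:228,130,46', '160:228,131,44', '170:228,135,51', '180:228,136,51', '190:228,134,51', '200:189,132,97', '210:90,82,77', '220:197,196,199', '230:198,197,198', '240:199,200,204', '250:200,199,205', '260:199,198,203', '270:198,197,202', '280:196,198,201', '290:196,198,200', '300:200,202,206', '310:200,201,205', '320:216,216,221', '330:54,57,61', '340:74,78,85', '350:64,67,78', '360:70,72,86', '370:43,59,93', '380:86,208,255', '390:157,229,255', '400:66,73,104', '410:58,82,121', '420:92,219,255', '430:71,126,225', '440:76,72,91', '450:80,74,87', '460:169,166,164', '470:241,151,69']
199 ['150:227,132,49', '160:227,132,51', '170:227,130,45', '180:226,129,49', '190:227,131,49', '200:210,124,57', '210:81,73,65', '220:150,148,148', '230:156,152,156', '240:155,155,158', '250:150,150,151', '260:158,159,162', '270:197,196,201', '280:202,204,208', '290:198,199,203', '300:201,200,206', '310:199,198,204', '320:235,235,238', '330:59,61,66', '340:73,77,81', '350:58,61,73', '360:104,109,116', '370:61,65,86', '380:87,211,255', '390:127,234,255', '400:60,88,128', '410:145,234,255', '420:93,220,255', '430:88,90,110', '440:79,76,93', '450:77,73,84', '460:246,245,243', '470:240,152,72']
turn [-0.      0.0005 -0.0002]
tcp in case [-20.5  46.2 102.1] F [-0.5 -0.  -0.2] gap 0.3 t 8.5
[-20.   41.   96.3] [0.002, 0.021, 0.0231]
[-20.   37.   89.1] [0.002, 0.0367, 0.0519]
[-20.   33.8  81.6] [0.0021, 0.0494, 0.0822]
[-20.   31.4  73.7] [0.0021, 0.0591, 0.1136]
[-20.   29.8  65.7] [0.0022, 0.0656, 0.1457]
[-20.   29.   57.5] [0.0022, 0.0688, 0.1784]
```

The flap is following: the edge at column 325 gives q of about 0.78. I'll continue down, watching the force.

Request:
{"op": "apply_moves", "data": {
  "moves": [
    [[0, 0.021, 0.023], [0, 0, 0], 1],
    [[0, 0.037, 0.052], [0, 0, 0], 1],
    [[0, 0.049, 0.082], [0, 0, 0], 1],
    [[0, 0.059, 0.114], [0, 0, 0], 1],
    [[0, 0.066, 0.136], [0, 0, 0], 1],
    [[0, 0.066, 0.136], [0, 0, 0], 1]
  ]
}}

```text
clock: 9.0
eef_pos: [485.7, -219.8, 67.5]
eef_rot: [-3.141, 0.002, -0.372]
wrist_force: [-0.1, -0.0, -0.5]
finger_gap: 0.5
finger_force: 0.0
```

```bash
python3 - <<'E'
from h import *
b,i=strip("w9")
for q in (.5,.4,.3,.2,.1,0):
  p,p0=[proj(w(C,flap(q,20,r,o)),i)[0].round() for r,o in((121,4),(121,0))]
  print(q,p.tolist(),p0.tolist())
r=int(proj(w(C,flap(.3,20,121)),i)[0][1]);print(r,["%d:%d,%d,%d"%(c,*b[r,c]) for c in range(270,400,6)])
print([proj(w(C,p),i)[0].round().tolist() for p in ([70,110,50],[70,-110,50],[-70,-110,50])])
shares([])
E
```

```text
ff 0.0 case F [ 0.36 -0.32  0.71]
0.5 [335.0, 193.0] [337.0, 191.0]
0.4 [341.0, 188.0] [343.0, 187.0]
0.3 [345.0, 185.0] [345.0, 183.0]
0.2 [346.0, 181.0] [346.0, 180.0]
0.1 [346.0, 178.0] [345.0, 177.0]
0 [344.0, 175.0] [342.0, 174.0]
184 ['270:230,231,233', '276:229,230,231', '282:231,230,232', '288:230,230,232', '294:230,230,232', '300:230,230,231', '306:230,230,233', '312:232,231,234', '318:230,231,233', '324:231,232,234', '330:233,234,236', '336:232,233,235', '342:225,225,229', '348:94,95,103', '354:196,195,194', '360:142,140,147', '366:47,63,99', '372:58,131,226', '378:62,141,235', '384:62,144,235', '390:128,236,255', '396:123,172,227']
[[160.0, 103.0], [488.0, 105.0], [457.0, 290.0]]
turn [-0.0001  0.0005 -0.    ]
tcp in case [-20.4  30.   68.3] F [ 0.2 -0.4  0.7] gap 0.3 t 9.05
```

Request:
{"op": "apply_moves", "data": {
  "moves": [
    [[0, 0.003, 0.015], [0, 0, 0], 1],
    [[0, 0.004, 0.03], [0, 0, 0], 1],
    [[0, 0.004, 0.04], [0, 0, 0], 1],
    [[0, 0.004, 0.04], [0, 0, 0], 1]
  ]
}}

```text
clock: 9.38
eef_pos: [485.9, -220.7, 58.5]
eef_rot: [-3.142, 0.001, -0.372]
wrist_force: [-0.0, -0.8, -1.3]
finger_gap: 0.8
finger_force: 0.0
```

Request:
{"op": "apply_moves", "data": {
  "moves": [
    [[0, 0, 0.008], [0, 0, 0], 1],
    [[0, 0, 0.008], [0, 0, 0], 1]
  ]
}}

```text
clock: 9.55
eef_pos: [486.0, -220.8, 56.8]
eef_rot: [-3.142, 0.0, -0.372]
wrist_force: [1.3, 0.2, 0.2]
finger_gap: 0.6
finger_force: 0.0
```

```bash
python3 - <<'E'
from h import *
b,i=strip("w10")
for q in (.3,.2,.1,0): print(q,[proj(w(C,flap(q,s,121)),i)[0].round(1).tolist() for s in (31,-8)])
for c in (300,325): print(c,["%d:%d"%(r,b[r,c,2]) for r in range(140,190,2)])
shares([])
E
```

```text
ff 0.0 case F [-0.03  0.28  0.49]
0.3 [[348.6, 170.1], [344.7, 234.6]]
0.2 [[349.9, 167.3], [346.1, 228.2]]
0.1 [[349.1, 164.8], [345.6, 222.3]]
0 [[346.6, 162.5], [343.4, 217.0]]
300 ['140:54', '142:52', '144:50', '146:53', '148:51', '150:52', '152:54', '154:56', '156:55', '158:57', '160:57', '162:54', '164:56', '166:55', '168:180', '170:235', '172:238', '174:238', '176:239', '178:240', '180:238', '182:238', '184:237', '186:234', '188:236']
325 ['140:53', '142:55', '144:54', '146:54', '148:54', '150:56', '152:55', '154:56', '156:60', '158:62', '160:60', '162:58', '164:61', '166:56', '168:103', '170:227', '172:238', '174:237', '176:238', '178:239', '180:240', '182:239', '184:238', '186:236', '188:237']
turn [-0.      0.0001  0.0001]
tcp in case [-20.1  29.2  57. ] F [0.1 0.3 0.5] gap 0.6 t 9.6
```

Request:
{"op": "apply_moves", "data": {
  "moves": [
    [[0, 0, 0.008], [0, 0, 0], 1],
    [[0, 0, 0.016], [0, 0, 0], 1],
    [[0, 0, 0.016], [0, 0, 0], 1]
  ]
}}

```text
clock: 9.85
eef_pos: [486.0, -220.8, 52.7]
eef_rot: [-3.142, 0.0, -0.372]
wrist_force: [0.6, 0.4, -0.9]
finger_gap: 0.4
finger_force: 0.0
```

```bash
python3 - <<'E'
from h import *
b,i=strip("w11")
for q in (.3,.2,.1,0): print(q,[proj(w(C,flap(q,31,r)),i)[0].round(1).tolist() for r in (20,121)])
for c in range(190,345,25): 
    k=b[100:190,c,2].astype(int);g=np.diff(k);print(c,[(100+int(j),int(g[j])) for j in np.where(abs(g)>50)[0]])
shares([])
E
```

```text
ff 0.0 case F [-0.2   0.31 -0.09]
0.3 [[191.8, 164.3], [350.2, 171.1]]
0.2 [[194.0, 163.9], [351.4, 168.1]]
0.1 [[195.8, 163.6], [350.5, 165.5]]
0 [[197.3, 163.2], [347.9, 163.1]]
190 [(163, 74)]
215 [(146, 65), (151, -56), (164, 68)]
240 [(164, 61), (165, 70)]
265 [(112, 77), (113, 85), (165, 61), (166, 61)]
290 [(166, 65), (167, 68)]
315 [(167, 72), (168, 64)]
340 [(168, 80), (169, 52)]
turn [-0.      0.0001  0.    ]
tcp in case [-20.2  29.2  52.8] F [-0.1  0.4 -0.1] gap 0.6 t 9.9
```

```bash
python3 - <<'E'
import cv2,numpy as np
a=[cv2.imread(f"pics/{n}.png") for n in("w7","w8","w10","w11")]
r=[cv2.resize(x[130:330,180:446],(400,300),interpolation=cv2.INTER_CUBIC) for x in a]
cv2.imwrite("pics/m.png",np.vstack([np.hstack(r[:2]),np.hstack(r[2:])]))
E
```

```text
(no output)
```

View pics/m.png

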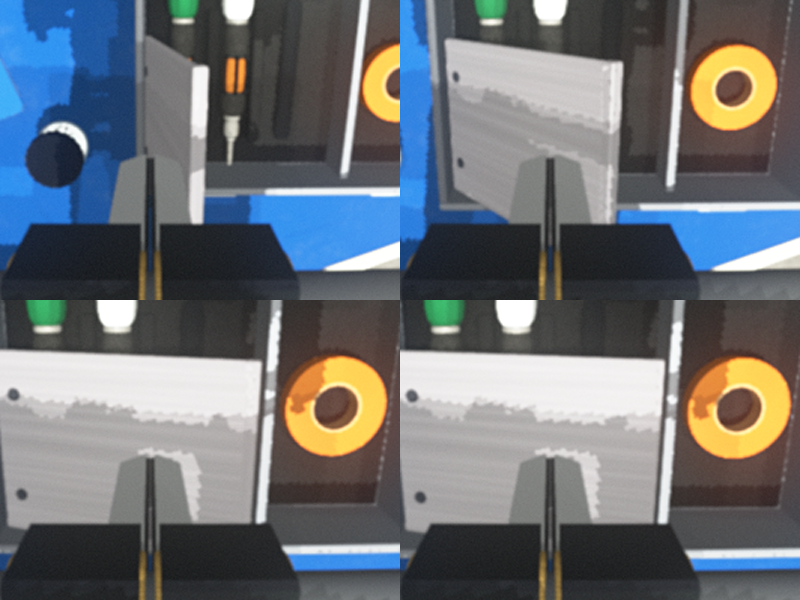

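The four panels show the fingertips staying on top of the flap's outer face, with the flap almost down. The front rim in the picture has about the same slope as the flap's edge, so part of my tilt reading is a yaw error. I'll press on in small steps until the stop shows in the force.

Request:
{"op": "apply_moves", "data": {
  "moves": [
    [[0, 0, 0.01], [0, 0, 0], 1],
    [[0, 0, 0.02], [0, 0, 0], 1],
    [[0, 0, 0.02], [0, 0, 0], 1]
  ]
}}

```text
clock: 10.15
eef_pos: [485.9, -220.7, 47.5]
eef_rot: [-3.141, 0.001, -0.372]
wrist_force: [0.9, -1.0, 0.1]
finger_gap: 0.6
finger_force: 0.0
```

Request:
{"op": "apply_moves", "data": {
  "moves": [
    [[0, 0, 0.01], [0, 0, 0], 1],
    [[0, 0, 0.016], [0, 0, 0], 1],
    [[0, 0, 0.016], [0, 0, 0], 1]
  ]
}}

```text
clock: 10.4
eef_pos: [485.9, -220.7, 43.7]
eef_rot: [-3.142, 0.0, -0.372]
wrist_force: [0.3, 0.3, -0.0]
finger_gap: 0.4
finger_force: 0.0
```

```bash
python3 - <<'E'
from h import *
b,i=strip("w12")
for c in list(range(190,345,50)): 
    k=b[100:190,c,2].astype(int);g=np.diff(k);print(c,[(100+int(j),int(g[j])) for j in np.where(abs(g)>50)[0]])
for c in range(390,450,15):
    k=b[180:330,c,2].astype(int);g=np.diff(k);print(c,[(180+int(j),int(g[j])) for j in np.where(abs(g)>40)[0]])
for q in (.3,.2,.1,0): print(q,[proj(w(C,flap(q,31,r)),i)[0].round(1).tolist() for r in (20,121)])
shares([])
E
```

```text
ff 0.0 case F [ 0.29 -0.91 -0.57]
190 [(164, 67), (165, 63)]
240 [(165, 70), (166, 63)]
290 [(166, 69), (167, 65)]
340 [(167, 72), (168, 68)]
390 [(235, -92), (236, -58), (302, 46), (303, 58), (308, -54), (309, -78)]
405 [(191, -51), (192, -84), (219, 53), (220, 65), (239, -97), (302, 57), (303, 43), (308, -61), (309, -70)]
420 [(193, -60), (215, 73), (236, -81), (237, -65), (302, 55), (308, -72), (309, -60)]
435 [(226, -76), (227, -53), (301, 43), (302, 58), (307, -51), (308, -79)]
0.3 [[187.8, 166.2], [354.1, 173.7]]
0.2 [[190.0, 165.8], [355.1, 170.4]]
0.1 [[192.0, 165.4], [353.9, 167.5]]
0 [[193.6, 164.9], [351.0, 164.9]]
turn [-0.      0.0001  0.    ]
tcp in case [-20.2  29.2  43.8] F [-0.1 -1.  -0.6] gap 0.8 t 10.45
```

All readings now agree that the closed fingertips stand about 7 mm behind the TCP, so the flap reaches its stop at TCP z of about 33.5.

Request:
{"op": "apply_moves", "data": {
  "moves": [
    [[0, 0, 0.012], [0, 0, 0], 1],
    [[0, 0, 0.024], [0, 0, 0], 1],
    [[0, 0, 0.024], [0, 0, 0], 1]
  ]
}}

```text
clock: 10.7
eef_pos: [485.8, -220.7, 37.4]
eef_rot: [-3.141, 0.001, -0.372]
wrist_force: [0.4, -0.3, 0.7]
finger_gap: 0.8
finger_force: 0.0
```

Request:
{"op": "apply_moves", "data": {
  "moves": [
    [[0, 0, 0.008], [0, 0, 0], 1],
    [[0, 0, 0.012], [0, 0, 0], 1],
    [[0, 0, 0.012], [0, 0, 0], 1]
  ]
}}

```text
clock: 10.95
eef_pos: [486.0, -220.8, 34.8]
eef_rot: [-3.142, 0.0, -0.372]
wrist_force: [-0.5, -0.3, 0.2]
finger_gap: 0.7
finger_force: 0.0
```

Request:
{"op": "apply_moves", "data": {
  "moves": [
    [[0, 0, 0.005], [0, 0, 0], 1],
    [[0, 0, 0.01], [0, 0, 0], 1],
    [[0, 0, 0.01], [0, 0, 0], 1]
  ]
}}

```text
clock: 11.2
eef_pos: [486.2, -220.9, 33.2]
eef_rot: [3.141, -0.0, -0.372]
wrist_force: [-3.8, 1.5, 9.3]
finger_gap: 0.5
finger_force: 4.5
```

```bash
python3 - <<'E'
from h import *
b,i=strip("w13")
for c in list(range(190,345,50)): 
    k=b[100:190,c,2].astype(int);g=np.diff(k);print(c,[(100+int(j),int(g[j])) for j in np.where(abs(g)>50)[0]])
for q in (.1,0): print(q,[proj(w(C,flap(q,31,r)),i)[0].round(1).tolist() for r in (20,121)])
shares([])
E
```

```text
ff 4.64 case F [-3.33  0.65  9.16]
190 [(166, 62), (167, 76)]
240 [(166, 56), (167, 76)]
290 [(166, 65), (167, 70)]
340 [(166, 58), (167, 81)]
0.1 [[186.9, 168.1], [358.3, 170.5]]
0 [[188.7, 167.7], [354.9, 167.6]]
turn [ 0.     -0.0001  0.0001]
tcp in case [-19.9  29.1  33.2] F [-2.9  1.8  9.2] gap 0.6 t 11.25
```

The flap is flat: its edge row is constant at 167, and the stop shows as 9 N. Now I'll lift off and go up over the cover to its rear side.

Request:
{"op": "apply_moves", "data": {
  "moves": [
    [[0, 0, -0.1], [0, 0, 0], 1],
    [[0, 0, -0.25], [0, 0, 0], 1],
    [[0, 0, -0.4], [0, 0, 0], 1],
    [[0, 0, -0.55], [0, 0, 0], 1],
    [[0, 0, -0.7], [0, 0, 0], 1],
    [[0, 0, -0.85], [0, 0, 0], 1],
    [[0, 0, -0.95], [0, 0, 0], 1],
    [[0.15, 0.05, -0.98], [0, 0, 0], 1],
    [[0.3, 0.1, -0.98], [0, 0, 0], 1],
    [[0.45, 0.12, -0.98], [0, 0, 0], 1],
    [[0.53, 0.12, -0.98], [0, 0, 0], 1],
    [[0.53, 0.12, -0.98], [0, 0, 0], 1]
  ]
}}

```text
clock: 12.25
eef_pos: [600.6, -297.9, 274.9]
eef_rot: [-3.141, 0.003, -0.372]
wrist_force: [-0.6, 0.7, 0.3]
finger_gap: 0.6
finger_force: 0.0
```

```bash
cat >>h.py <<'E'
def ct(q,r=128,s=0): return np.array(cover(q,s,r))+[8,0,-7]
E
python3 - <<'E'
from h import *
b,i=strip("w14")
for q in (1.5,1.56,1.62): print(q,[proj(w(C,cover(q,s,146)),i)[0].round().tolist() for s in (112,0,-112)])
for c in (200,280,340): 
    k=b[:300,c].astype(int);g=np.diff(k[:,2]);print(c,[(int(j),int(g[j])) for j in np.where(abs(g)>60)[0]])
shares([[115,0,280],[115,0,172],ct(1.564)])
E
```

```text
ff 0.0 case F [-0.3   0.23  0.88]
1.5 [[165.0, 255.0], [279.0, 255.0], [394.0, 255.0]]
1.56 [[164.0, 247.0], [279.0, 247.0], [395.0, 247.0]]
1.62 [[163.0, 238.0], [279.0, 238.0], [395.0, 238.0]]
200 [(85, 62), (86, 67)]
280 []
340 [(94, 81), (98, -79), (99, -68), (248, 87), (269, -101)]
turn [-0.0001  0.0008  0.0001]
tcp in case [113.3  -0.9 275.5] F [-0.2  0.3  0.9] gap 0.6 t 12.3
[115   0 280] [0.0069, -0.0037, -0.018]
[115   0 172] [0.0079, -0.0036, 0.414]
[ 84.1   0.  171.5] [-0.1155, -0.0036, 0.4161]
```

Request:
{"op": "apply_moves", "data": {
  "moves": [
    [[0, 0, 0.1], [0, 0, 0], 1],
    [[0, 0, 0.22], [0, 0, 0], 1],
    [[0, 0, 0.34], [0, 0, 0], 1],
    [[0, 0, 0.41], [0, 0, 0], 1],
    [[0, 0, 0.415], [0, 0, 0], 1],
    [[0, 0, 0.415], [0, 0, 0], 1],
    [[-0.05, 0, 0.415], [0, 0, 0], 1],
    [[-0.09, 0, 0.415], [0, 0, 0], 1],
    [[-0.12, 0, 0.415], [0, 0, 0], 1],
    [[-0.15, 0, 0.415], [0, 0, 0], 1],
    [[-0.17, 0, 0.415], [0, 0, 0], 1],
    [[-0.17, 0, 0.415], [0, 0, 0], 1]
  ]
}}

```text
clock: 13.3
eef_pos: [558.9, -281.5, 176.0]
eef_rot: [3.141, -0.003, -0.372]
wrist_force: [0.0, -0.2, -0.2]
finger_gap: 0.4
finger_force: 0.0
```

```bash
python3 - <<'E'
from h import *
b,i=strip("w15")
for q in (1.3,1.4,1.5,1.56): print(q,[proj(w(C,cover(q,s,146)),i)[0].round().tolist() for s in (112,0,-60)])
for c in (170,200,340,370): 
    k=b[:340,c].astype(int);g=np.diff(k[:,2]);print(c,[(int(j),int(g[j])) for j in np.where(abs(g)>45)[0]])
shares([ct(q) for q in (1.5,1.4,1.3,1.2,1.1,1.,.9,.8,.7,.6,.5,.4,.3,.2,.1,0)])
E
```

```text
ff 0.0 case F [-0.03 -0.24  0.78]
1.3 [[109.0, 297.0], [279.0, 298.0], [371.0, 298.0]]
1.4 [[104.0, 279.0], [279.0, 280.0], [374.0, 280.0]]
1.5 [[99.0, 259.0], [279.0, 260.0], [377.0, 259.0]]
1.56 [[97.0, 246.0], [279.0, 246.0], [378.0, 246.0]]
170 [(26, 61), (27, 49), (61, -62), (62, -56), (65, 54), (68, -59), (304, -58), (305, -47)]
200 []
340 []
370 [(38, 106), (48, -108), (49, -52), (278, 54), (299, -72), (300, -60)]
turn [ 0.0001 -0.0007  0.    ]
tcp in case [ 70.2  -0.9 175.6] F [-0.1 -0.2  0.8] gap 0.3 t 13.35
[ 75.9   0.  171.7] [0.023, -0.0036, 0.0156]
[ 63.1   0.  170.8] [-0.0281, -0.0036, 0.0188]
[ 50.5   0.  168.7] [-0.0787, -0.0036, 0.0272]
[ 38.1   0.  165.3] [-0.1282, -0.0036, 0.0406]
[ 26.2   0.  160.7] [-0.1761, -0.0037, 0.0588]
[ 14.7   0.  155. ] [-0.2219, -0.0037, 0.0818]
[  3.9   0.  148.1] [-0.2652, -0.0037, 0.1092]
[ -6.2   0.  140.2] [-0.3056, -0.0037, 0.1408]
[-15.4   0.  131.3] [-0.3426, -0.0037, 0.1762]
[-23.7   0.  121.6] [-0.3759, -0.0037, 0.2152]
[-31.   0. 111.] [-0.4051, -0.0038, 0.2573]
[-37.2   0.   99.8] [-0.43, -0.0038, 0.3021]
[-42.2   0.   88. ] [-0.4503, -0.0038, 0.3492]
[-46.1   0.   75.8] [-0.4658, -0.0038, 0.398]
[-48.7   0.   63.2] [-0.4763, -0.0038, 0.4482]
[-50.    0.   50.5] [-0.4817, -0.0039, 0.4992]
```

The cover is following: its edge at row 278 gives q of about 1.4. I'll carry on along the arc.

Request:
{"op": "apply_moves", "data": {
  "moves": [
    [[-0.03, 0, 0.019], [0, 0, 0], 1],
    [[-0.079, 0, 0.027], [0, 0, 0], 1],
    [[-0.128, 0, 0.041], [0, 0, 0], 1],
    [[-0.176, 0, 0.059], [0, 0, 0], 1],
    [[-0.222, 0, 0.082], [0, 0, 0], 1],
    [[-0.265, 0, 0.109], [0, 0, 0], 1],
    [[-0.306, 0, 0.141], [0, 0, 0], 1],
    [[-0.343, 0, 0.176], [0, 0, 0], 1],
    [[-0.343, 0, 0.176], [0, 0, 0], 1]
  ]
}}

```text
clock: 14.1
eef_pos: [478.2, -249.9, 129.2]
eef_rot: [-3.141, 0.001, -0.372]
wrist_force: [-0.6, -0.1, -0.2]
finger_gap: 0.4
finger_force: 0.0
```

```bash
python3 - <<'E'
from h import *
b,i=strip("w16")
for q in (1.,.8,.7,.6,.5): print(q,[proj(w(C,cover(q,112,r)),i)[0].round().tolist() for r in (5,80,146)])
for r in (150,200,250): 
    k=b[r].astype(int);g=np.diff(k[:,2]);print(r,[(int(j),int(g[j])) for j in np.where(abs(g)>45)[0]])
shares([ct(q) for q in (.6,.5,.4,.3,.2,.1,.05,0)])
E
```

```text
ff 0.0 case F [ 0.68  0.39 -0.05]
1.0 [[146.0, 110.0], [112.0, 168.0], [66.0, 251.0]]
0.8 [[146.0, 112.0], [121.0, 185.0], [93.0, 276.0]]
0.7 [[146.0, 113.0], [126.0, 192.0], [105.0, 283.0]]
0.6 [[146.0, 114.0], [131.0, 197.0], [116.0, 287.0]]
0.5 [[146.0, 115.0], [136.0, 201.0], [126.0, 289.0]]
150 [(133, 49), (134, 72), (167, -84), (168, -49), (387, 53), (419, -51), (420, -69), (448, 68), (479, -52), (495, -96), (496, -70)]
200 [(123, 54), (157, -50), (158, -64), (395, 46), (430, -62), (431, -47), (483, -92)]
250 [(112, 57), (113, 50), (150, -62), (257, 47), (276, -57), (282, 49), (402, 50), (403, 50), (449, -50), (450, -74)]
turn [-0.      0.0001  0.    ]
tcp in case [-15.9  -0.9 130. ] F [ 0.8  0.1 -0. ] gap 0.3 t 14.15
[-23.7   0.  121.6] [-0.0312, -0.0036, 0.034]
[-31.   0. 111.] [-0.0603, -0.0036, 0.0762]
[-37.2   0.   99.8] [-0.0851, -0.0036, 0.121]
[-42.2   0.   88. ] [-0.1053, -0.0036, 0.1682]
[-46.1   0.   75.8] [-0.1206, -0.0035, 0.2171]
[-48.7   0.   63.2] [-0.131, -0.0035, 0.2673]
[-49.5   0.   56.9] [-0.1343, -0.0035, 0.2927]
[-50.    0.   50.5] [-0.1363, -0.0035, 0.3182]
```

The cover edge fits q of about 0.7, on model. Next I'll take it down to about 0.1.

Request:
{"op": "apply_moves", "data": {
  "moves": [
    [[-0.031, 0, 0.034], [0, 0, 0], 1],
    [[-0.06, 0, 0.076], [0, 0, 0], 1],
    [[-0.085, 0, 0.121], [0, 0, 0], 1],
    [[-0.105, 0, 0.168], [0, 0, 0], 1],
    [[-0.121, 0, 0.217], [0, 0, 0], 1],
    [[-0.131, 0, 0.25], [0, 0, 0], 1],
    [[-0.134, 0, 0.28], [0, 0, 0], 1],
    [[-0.136, 0, 0.295], [0, 0, 0], 1],
    [[-0.136, 0, 0.295], [0, 0, 0], 1]
  ]
}}

```text
clock: 14.9
eef_pos: [447.6, -238.0, 55.7]
eef_rot: [-3.141, 0.001, -0.372]
wrist_force: [-0.3, -0.3, 0.3]
finger_gap: 0.6
finger_force: 0.0
```

Request:
{"op": "apply_moves", "data": {
  "moves": [
    [[0, 0, 0.008], [0, 0, 0], 1],
    [[0, 0, 0.016], [0, 0, 0], 1],
    [[0, 0, 0.016], [0, 0, 0], 1]
  ]
}}

```text
clock: 15.15
eef_pos: [447.6, -238.0, 52.0]
eef_rot: [3.142, -0.0, -0.372]
wrist_force: [-0.6, -0.1, 0.2]
finger_gap: 0.3
finger_force: 0.0
```

Request:
{"op": "apply_moves", "data": {
  "moves": [
    [[0, 0, 0.006], [0, 0, 0], 1],
    [[0, 0, 0.01], [0, 0, 0], 1],
    [[0, 0, 0.01], [0, 0, 0], 1]
  ]
}}

```text
clock: 15.4
eef_pos: [447.7, -238.1, 50.3]
eef_rot: [3.141, -0.001, -0.372]
wrist_force: [-3.4, 1.6, 7.8]
finger_gap: 0.5
finger_force: 4.2
```

```bash
python3 - <<'E'
from h import *
b,i=strip("w17")
for q in (.1,0): print(q,[proj(w(C,cover(q,112,r)),i)[0].round().tolist() for r in (5,80,146)])
for r in (120,170,220): 
    k=b[r].astype(int);g=np.diff(k[:,2]);print(r,[(int(j),int(g[j])) for j in np.where(abs(g)>45)[0]])
shares([])
E
```

```text
ff 4.55 case F [-4.4   0.21  8.89]
0.1 [[82.0, 56.0], [93.0, 187.0], [104.0, 290.0]]
0 [[83.0, 58.0], [101.0, 186.0], [116.0, 281.0]]
120 [(88, 51), (89, 80), (90, 46), (131, -59), (132, -70), (463, -75), (464, -55), (520, 72), (523, -54)]
170 [(96, 73), (97, 54), (136, -54), (137, -67), (415, 48), (456, -67), (553, -116)]
220 [(79, 68), (80, 78), (101, -59), (102, -56), (104, 47), (141, -47), (448, -72), (449, -63), (525, -70), (526, -86)]
turn [ 0.     -0.0002  0.0001]
tcp in case [-49.5  -0.9  50.3] F [-4.   1.8  8.9] gap 0.7 t 15.45
```

The cover met its stop at TCP z = 50.3, where 50.5 was predicted, with 9 N. I'll lift clear and check.

Request:
{"op": "apply_moves", "data": {
  "moves": [
    [[0, 0, -0.06], [0, 0, 0], 1],
    [[0, 0, -0.2], [0, 0, 0], 1],
    [[0, 0, -0.35], [0, 0, 0], 1],
    [[0, 0, -0.5], [0, 0, 0], 1],
    [[0, 0, -0.65], [0, 0, 0], 1],
    [[0, 0, -0.8], [0, 0, 0], 1],
    [[0, 0, -0.8], [0, 0, 0], 1],
    [[0, 0, -0.8], [0, 0, 0], 1],
    [[0, 0, -0.8], [0, 0, 0], 1]
  ]
}}

```text
clock: 16.2
eef_pos: [447.2, -237.8, 248.7]
eef_rot: [-3.141, 0.001, -0.372]
wrist_force: [0.6, -0.2, -0.3]
finger_gap: 0.6
finger_force: 0.0
```

```bash
python3 - <<'E'
from h import *
b,i=strip("w18")
for q in (.1,.05,0): print(q,[proj(w(C,cover(q,112,r)),i)[0].round(1).tolist() for r in (5,146)],[proj(w(C,cover(q,-112,r)),i)[0].round(1).tolist() for r in (5,146)])
for r in (110,150,190): 
    k=b[r].astype(int);g=np.diff(k[:,2]);print(r,[(int(j),int(g[j])) for j in np.where(abs(g)>40)[0]])
# jar & tin positions, vs predicted circle centres
jar=proj([505.3,-84.1,36],i)[0];tin=proj([456.3,-422.6,77],i)[0];print("pred jar",jar,"tin",tin)
x,y=jar.round().astype(int);print("jar dark centroid",[np.round(v.mean(),1)+o for v,o in zip(np.where(b[y-30:y+30,x-30:x+30].max(2)<60),(y-30,x-30))])
shares([])
E
```

```text
ff 0.0 case F [-0.03 -0.38  0.28]
0.1 [[186.3, 90.8], [191.4, 206.4]] [[372.8, 90.7], [367.7, 206.4]]
0.05 [[186.4, 91.1], [193.1, 205.6]] [[372.7, 91.1], [366.1, 205.6]]
0 [[186.5, 91.5], [194.6, 204.5]] [[372.6, 91.4], [364.5, 204.5]]
110 [(186, 72), (187, 73), (208, -78), (209, -60), (369, -87), (370, -54), (402, 44), (427, 47), (432, -58), (433, -60)]
150 [(188, 49), (189, 78), (190, 45), (210, -66), (211, -47), (345, 67), (366, -69), (367, -56), (421, 54), (422, 77), (423, 51), (432, -111), (433, -64)]
190 [(192, 72), (193, 41), (204, -45), (343, 48), (363, -58), (364, -49), (398, 50), (399, 55), (400, 49), (412, -95), (413, -62), (453, 41)]
pred jar [160.55330056 183.44361695] tin [423.4860429  125.65854456]
jar dark centroid [np.float64(175.3), np.float64(168.3)]
turn [-0.0001  0.0007  0.0001]
tcp in case [-50.3  -0.8 248.1] F [-0.2 -0.3  0.3] gap 0.6 t 16.25
```

```bash
python3 -c "
from cell import manip; print(manip.sign_off())"
```

```text
the job is handed in; nothing more can be done
None
```

I folded the flap flat first, then swung the cover fully shut, and handed the job in at about 16 s: each met its stop at about 9 N, the first two flap pushes missed (one passed over the edge, one pressed it at about 18 N), and I saw no loose item move but ran no conclusive final check of them.

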